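# Weigh a jar on the bench spring scale and mark the reading

## Task

Weigh the powder jar: hang the stirrup it stands in by its eye in the hook of the bench spring scale, letting it down slowly so that the spring takes the weight gently, not with a jerk, and let go. When the pointer has settled, slide the black marker down its slot until its tip is level with the pointer's tip, so that the reading is kept. Leave the jar hanging there, and do not knock the other things about.

Things in the scene. Friction and masses are not known exactly. Their poses are not given: they have to be found in the camera images.
- stirrup: Bare-metal weighing stirrup that carries the jar: round tray 92 mm across, 12 mm deep (floor 4 mm), and two flat strips (14 mm wide, 3 mm thick) that rise at its +y and -y sides (99 mm over all), lean in at 110 to 122 mm and end in a narrow neck under a low gable, 164 mm high in all. Origin: centre of the underside, z up; both ends of its x axis are alike. 0.15 kg without the jar.
- stirrup_neck (a point): Centre of the stirrup's neck, 140 mm above the tray's underside, the place to grip from above: two upright strips from 122 to 152 mm up, 47 mm over their outsides along the stirrup's y, 41 mm between them. Same axes as the stirrup.
- stirrup_eye (a point): Top of the stirrup's eye: underside of the gable at its middle, 160.5 mm above the tray's underside, the point that comes to rest on the hook. The eye is the opening between the neck's strips, free from front to back (along the stirrup's x) from the jar's lid (100 mm up) to here.
- jar_mid (a point): White powder jar with black lid, 74 mm across, 96 mm high, standing loose in the tray; the point is its centre, half-way up (52 mm above the tray's underside). Its contents, and so its mass, vary: 0.22 to 0.43 kg.
- spring_scale: Bench spring scale, fixed: grey base plate (120 mm wide, 16 mm high, reaching 100 mm in front of the face), steel post, grey housing 116 mm wide, 50 mm deep, from 164 to 300 mm above the desk (nut on top to 305), whose white graduated face looks along its own -x. Hook in the middle, marker on the -y half. Origin: on the desk below the middle of the face, z up. Hook and marker have the same axes.
- hook_seat (a point): Seat of the steel hook: top of its 7 mm round bar (along the scale's x), 85 mm in front of the face, 268.5 mm above the desk at no load; sinks with the pointer. The level bar is 22 mm long; 20 mm in front of the seat the tip turns up to 18 mm above it, 20 mm behind it the bar rises 12 mm to the shank. The eye comes from the front over the tip, along the scale's +x, then down.
- scale_hook (a joint): Slide of hook and pointer together: 0 at no load, grows as they sink (m), stop at 0.06. Spring 125 N/m, so the weight of stirrup and jar (3.6 to 5.7 N) sinks it 29 to 46 mm; lightly damped, it bounces for a second or two if the load is dropped.
- pointer_tip (a point): Tip of the thin dark pointer on the hook's carriage, 28 mm to the -y side of the middle of the face, 3 mm in front of it; 265 mm above the desk at no load, level with the top tick. The face has a long tick every 10 mm down to 60 mm and a short one half-way between.
- marker (a joint): Slide of the black marker in its upright slot, 0 at the top, level with the pointer at no load; grows downward (m) to 0.06 on the same scale as joint scale_hook. It starts near the top and stays where it is left (1.5 N of friction).
- marker_tip (a point): Tip of the marker's index, 29 mm to the -y side of the middle of the face, opposite the pointer's tip; level with the middle of the marker's tab.
- marker_tab (a point): Top of the marker's black thumb tab, 46 mm to the -y side of the middle of the face and 30 mm in front of it. The tab is a bar 12 mm wide (y), 8 mm high that stands 44 mm out of the face along -x; the point is 4 mm above the marker's tip. It can be pushed down from above.
- retort_stand: Fixed laboratory stand with a 470 mm high rod and glassware up to 300 mm high clamped in front of it, behind and to the left of the scale; keep the arm clear of it. Origin: middle of its foot on the desk.
- label_roll: Bystander: roll of pale labels, hole upright, 73x86 mm, 62 mm high; origin under its centre.
- tape_1: Bystander: roll of black tape, 55 mm across, 19 mm high; origin under its centre.
- dropper_bottle: Bystander: small dark dropper bottle, 36 mm across, 77 mm high; origin under its centre.

How it is judged:
By the outcome, as a careful person would: the job done as asked, in the order asked, and still so for the second after the job is handed in, with the robot touching nothing.
It also fails if it takes over 64 s, if anything falls off the work surface, if the arm or the gripper's body presses on something with over 40 N, if the wrist force passes 120 N, or if a joint passes its speed limit or range.

## Robot

A 6-joint arm with a two-finger parallel gripper is mounted at the origin on a cart in front of the work surface, level with it; the furniture and walls round the work are solid. World frame = base frame: x ahead of the robot, y to its left, z up, the work surface at z = 0. Lengths are in m, angles in degrees, forces in N, time in s.
With the tool pointing down it reaches from about 0.3 to 0.75 m from the base axis. Payload 8.5 kg.
Tool frame: the origin (TCP) lies at the very end of the fingers, on their centre line; the grasp point (between the pads) lies 19 mm behind it (env.tcp_to_grasp is the distance from the TCP to the grasp point, in m); z points along the fingers, y is the line along which they close (so a half turn about z gives the same grasp; the last joint's range is limited). The gripper opens to 85 mm and grips with 20 to 120 N. Pads are 22 mm wide; open, the fingers measure 114 mm over their backs; the gripper's body (76 mm by 85 mm) begins 54 mm behind the grasp point. The pads swing forward as they close: fully open they stand 13 mm farther back than shut.
Start: joints at [-12.336, 21.807, 74.336, -0, 83.858, -12.336], TCP at [0.55, 0, 0.231] pointing down, gripper open.
Joint ranges: [-178.18, 178.18], [-50.72, 133.34], [12.68, 142.11], [-81.47, 261.47], [9.98, 163.14], [-165.26, 165.26]. Speed limits (degrees/s): [136.94, 136.94, 180, 180, 180, 180].

## Interface

Orientations are given as a 3x3 rotation matrix whose columns are the frame's x, y, z axes.
In Python, from rig import status, get_image, env gives the robot as it stands.
- The arm moves only by the shell command python3 -m handwheel 'ROWS' [FORCE]. ROWS is text: rows parted by semicolons, each of 7 numbers parted by spaces: the shift along the world's x, y, z in cm, then the turn, a rotation vector about the world's x, y, z in degrees, then the opening, from 0 (shut) to 1 (fully open). In form: dx dy dz wx wy wz gripper; .... A call has 1 to 8 rows; each row is the pose to reach, as a shift and turn from the pose commanded when the call began; what a row does not reach only later rows make up. A row lasts 1/12 s, in which the tool goes at most 41.7 mm and 7.16 degrees, less where a joint would pass 70% of its speed; a pose out of reach is approached as far as the arm can. A call with a gripper value outside its range is refused whole. The fingers move at their own pace and stop on an object; FORCE is the grip in N (left out, the last holds). Time passes only in rows, so rows that repeat a pose let the fingers close. It gives the time, the measured TCP pose, the force, the opening and the grip force at its end, in the units of the state.
- status.observe(): the state, without advancing time (a new reading comes with each control period).
- get_image(name): name is "scene" or "side" or "wrist"; returns a dict with "color" (480x640x3 uint8, red, green, blue), "vertical_fov" (degrees; the focal length in pixels is half the picture's height over the tangent of half this angle, whatever the lens; pixels are square), "cx", "cy" (the principal point, pixels), "xyz" and "orientation" of the camera in the world. Camera axes: x right, y down, z forward; pixel columns grow to the right and rows downward; lengths in m; the calibration is good to about 2 mm. The wrist camera is an equidistant fisheye: a pixel r from the principal point sees the ray r / f radians off the axis. A picture is of the moment at which its call begins. There is no depth.
- env.close_job(): hands the job in; it is judged then, once.
The state is a dict: "time_s": time; "q": joint angles; "qvel": joint speeds; "joint_efforts": joint torques, N m; "position": TCP position; "tool_rot": TCP orientation; "ft_force": force on the tool from outside, world axes, zero at the start; "wrist_torque": the same for the moment, N m; "grip_width": finger opening in m; "gripper_force": force on a finger pad.
Only numpy, scipy, OpenCV 4.12 (cv2) and the standard library are available. Lean on these libraries where they do the work, as an engineer would, in place of code of your own. Each camera call takes 0.05 s, during which the arm holds its last target. There are 200 camera calls.

## Working session

There is one attempt and no reset: what is moved stays moved. The work goes in short steps, Python scripts to look and compute and a shell command to move; the robot and the scene stay as the last step left them, time stands still between calls to the robot, and variables do not carry over. Pictures are saved under pics/ and viewed, at most 10 in all, crops included, and the job is handed in when it is done.

```bash
mkdir -p pics; ls
cat > h.py <<'E'
import numpy as np,cv2
from rig import status,get_image,env
def shot(n,f):
    im=get_image(n); cv2.imwrite('pics/'+f,im['color'][:,:,::-1]); np.save('pics/'+f+'.npy',im,allow_pickle=True); return im
def load(f): return np.load('pics/'+f+'.npy',allow_pickle=True).item()
def ray(im,u,v,fish=False):
    f=240/np.tan(np.radians(im['vertical_fov']/2)); x=(u-im['cx'])/f; y=(v-im['cy'])/f
    if fish:
        r=np.hypot(x,y)+1e-12; d=np.array([x/r*np.sin(r),y/r*np.sin(r),np.cos(r)])
    else: d=np.array([x,y,1.])
    d=np.array(im['orientation'])@d
    return np.array(im['xyz']),d/np.linalg.norm(d)
def onz(im,u,v,z,fish=False):
    o,d=ray(im,u,v,fish); return o+d*(z-o[2])/d[2]
def proj(im,p,fish=False):
    f=240/np.tan(np.radians(im['vertical_fov']/2)); c=np.array(im['orientation']).T@(np.array(p)-np.array(im['xyz']))
    if fish:
        r=np.hypot(c[0],c[1])+1e-12; t=np.arctan2(r,c[2]); return im['cx']+f*t*c[0]/r, im['cy']+f*t*c[1]/r
    return im['cx']+f*c[0]/c[2], im['cy']+f*c[1]/c[2]
def tri(*rs):
    A=sum(np.eye(3)-np.outer(d,d) for o,d in rs); b=sum((np.eye(3)-np.outer(d,d))@o for o,d in rs); return np.linalg.solve(A,b)
E
python3 - <<'E'
from h import *
for n in ['scene','side','wrist']:
    im=shot(n,n+'0.png'); print(n,im['vertical_fov'],im['cx'],im['cy'],np.round(im['xyz'],3),np.round(im['orientation'],3).tolist())
E
```

```text
pics
scene 56.85293588146061 313.12833076045735 244.6627162170474 [-0.097 -0.682  0.57 ] [[0.565, -0.384, 0.73], [-0.825, -0.286, 0.488], [0.021, -0.878, -0.478]]
side 56.012685989344455 317.09554325953684 244.74331478103346 [ 0.271 -0.973  0.552] [[0.947, -0.129, 0.294], [-0.321, -0.404, 0.857], [0.008, -0.905, -0.424]]
wrist 65.70646984690485 318.8568667830252 237.6670906835832 [0.549 0.071 0.374] [[1.0, 0.001, -0.001], [0.0, -0.961, -0.278], [-0.002, 0.278, -0.961]]
```

View pics/scene0.png

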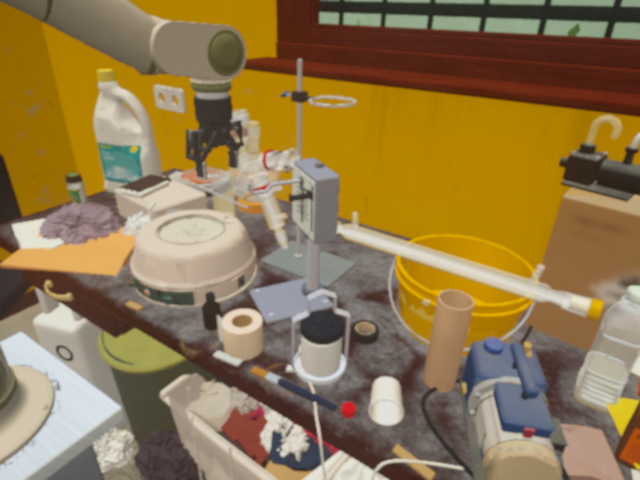

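View pics/side0.png

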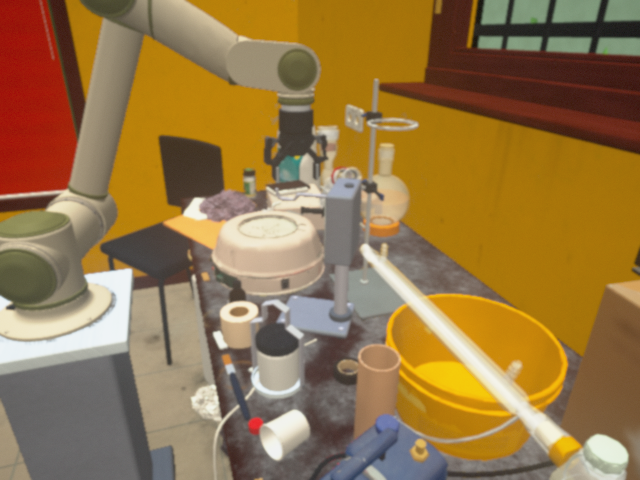

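View pics/wrist0.png

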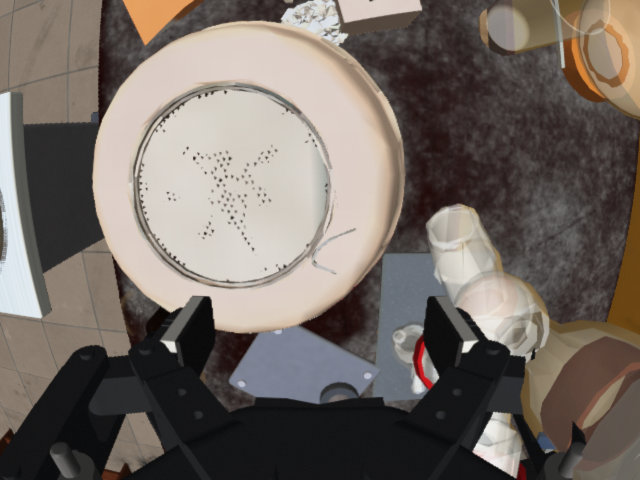

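Run:
```python
from h import *
a=cv2.imread('pics/scene0.png')[150:400,220:390]; b=cv2.imread('pics/side0.png')[165:415,220:390]
cv2.imwrite('pics/c1.png',np.hstack([cv2.resize(a,None,fx=2.35,fy=2.35,interpolation=2),cv2.resize(b,None,fx=2.35,fy=2.35,interpolation=2)]))
```

```text
(no output)
```

View pics/c1.png

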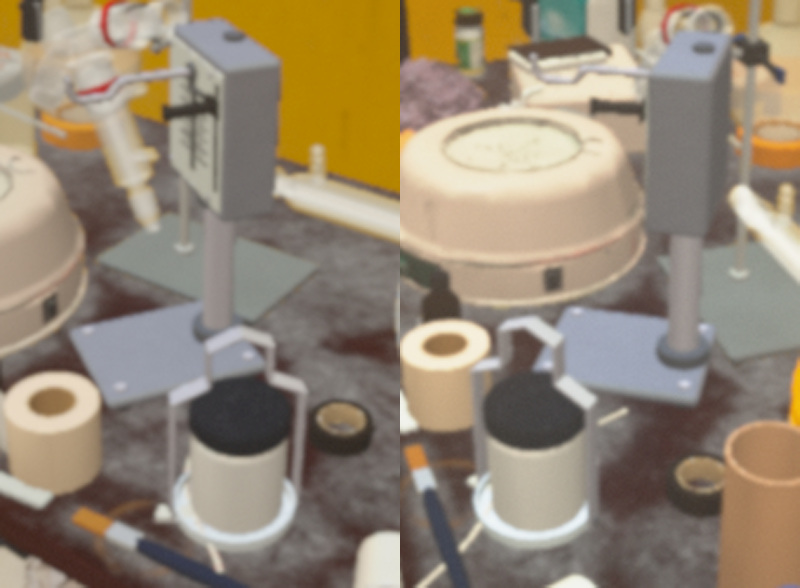

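```bash
cat >> h.py <<'E'
A=load('scene0.png');B=load('side0.png') if True else 0
def s(x,y): return 220+x/2.35,150+y/2.35
def d(x,y): return 220+(x-400)/2.35,165+y/2.35
E
python3 - <<'E'
from h import *
P=lambda n,p:print(n,np.round(np.array(p)*1000).tolist())
def t(n,a,b):P(n,tri(ray(A,*s(*a)),ray(B,*d(*b))))
t('apex',(243,328),(528,319));t('neckL',(210,345),(505,326));t('neckR',(272,345),(558,350))
P('lidS',onz(A,*s(240,410),.1));P('lidD',onz(B,*d(535,410),.1))
t('shL',(172,398),(478,366));t('shR',(303,385),(592,402))
t('nut',(233,36),(703,47));t('hooktip',(72,90),(533,58))
P('plateS',[onz(A,*s(*c),.016) for c in[(72,330),(118,402),(265,365)]])
P('plateD',[onz(B,*d(*c),.016) for c in[(572,308),(703,402),(715,325)]])
P('topD',[onz(B,*d(*c),.300) for c in[(652,75),(712,78),(730,40),(685,32)]])
P('topS',[onz(A,*s(*c),.300) for c in[(170,25),(225,75),(278,65),(215,15)]])
t('tabend',(167,113),(593,107))
P('roll',onz(A,*s(52,402),.062));P('bottle',onz(B,*d(425,260),.07));P('tape',onz(A,*s(342,422),.019))
o=status.observe();print(o['grip_width'],o['tool_rot'],o['ft_force'])
E
```

```text
apex [407.0, -367.0, 164.0]
neckL [395.0, -348.0, 149.0]
neckR [425.0, -381.0, 145.0]
lidS [400.0, -372.0, 100.0]
lidD [406.0, -385.0, 100.0]
shL [377.0, -329.0, 105.0]
shR [443.0, -398.0, 107.0]
nut [585.0, -236.0, 299.0]
hooktip [463.0, -169.0, 278.0]
plateS [[495.0, -125.0, 16.0], [438.0, -227.0, 16.0], [555.0, -299.0, 16.0]]
plateD [[503.0, -132.0, 16.0], [566.0, -309.0, 16.0], [622.0, -202.0, 16.0]]
topD [[524.0, -287.0, 300.0], [563.0, -306.0, 300.0], [612.0, -226.0, 300.0], [586.0, -195.0, 300.0]]
topS [[574.0, -180.0, 300.0], [504.0, -282.0, 300.0], [547.0, -302.0, 300.0], [619.0, -194.0, 300.0]]
tabend [494.0, -237.0, 261.0]
roll [364.0, -224.0, 62.0]
bottle [373.0, -93.0, 70.0]
tape [522.0, -394.0, 19.0]
0.08526347900744717 [[ 1.56031506e-05  9.99999458e-01 -1.04089223e-03]
 [ 9.99999977e-01 -1.53827744e-05  2.11726203e-04]
 [ 2.11710076e-04 -1.04089551e-03 -9.99999436e-01]] [ 0.82681922 -0.20549162  0.26827701]
```

```bash
python3 -m handwheel '-1 0 4 0 0 0 1;-3 -1 8 0 0 -5 1;-6 -4 12 0 0 -10 1;-9 -8 12 0 0 -16 1;-11 -12 12 0 0 -22 1;-13 -16 12 0 0 -28 1;-14 -20 12 0 0 -34 1;-14.1 -24 12 0 0 -40 1'; python3 -m handwheel '0 -4 0 0 0 -6 1;0 -8 -2 0 0 -6 1;0 -11 -4 0 0 -6 1;0 -12.6 -6 0 0 -6 1;0 -12.6 -6 0 0 -6 1;0 -12.6 -6 0 0 -6 1'
python3 - <<'E'
from h import *
o=status.observe();print(o['time_s'],o['position'],np.round(o['tool_rot'],3).tolist(),o['ft_force'])
shot('wrist','w1.png')
E
```

```text
time_s: 0.82
position: [0.4113, -0.2151, 0.3519]
tool_rot: [[0.647, 0.763, 0.001], [0.763, -0.647, -0.001], [-0.0, 0.001, -1.0]]
ft_force: [0.9, -0.9, 0.0]
grip_width: 0.0857
gripper_force: 0.0
time_s: 1.32
position: [0.4128, -0.3402, 0.2902]
tool_rot: [[0.72, 0.694, -0.002], [0.694, -0.72, 0.002], [0.0, -0.003, -1.0]]
ft_force: [1.4, -0.3, 0.1]
grip_width: 0.0856
gripper_force: 0.0
1.3167 [ 0.41279829 -0.34023308  0.29019748] [[0.72, 0.694, -0.002], [0.694, -0.72, 0.002], [0.0, -0.003, -1.0]] [ 1.36080429 -0.28768107  0.14503354]
```

View pics/w1.png

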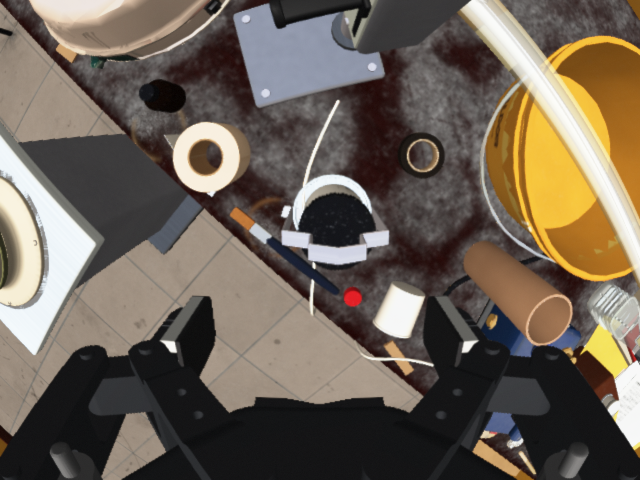

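Run:
```python
from h import *
W=load('w1.png')
f=lambda u,v,z:np.round(onz(W,u,v,z,True)*1000,1)
L,R=f(309,253,.153),f(367,254,.153);print('gable',L,R,(L+R)/2,f(337,254,.163))
l,r=f(283,238,.111),f(388,237,.111);print('sh',l,r,(l+r)/2)
for a,b in((L,R),(l,r)):print(np.degrees(np.arctan2(*(b-a)[[1,0]])),np.linalg.norm(b-a))
print('tray',f(333,222,.012))
print(status.observe()['position'])
# bowl rim, plate
print([f(*c,.016) for c in[(235,15),(260,105),(383,75)]])
```

```text
gable [ 389.3 -350.3  153. ] [ 420.9 -384.3  153. ] [ 405.1 -367.3  153. ] [ 406.3 -364.3  163. ]
sh [ 372.3 -332.3  111. ] [ 439.4 -400.4  111. ] [ 405.85 -366.35  111.  ]
-47.09525256462388 46.41723817721168
-45.423777623607236 95.60345182052785
tray [ 399.5 -373.8   12. ]
[ 0.41323569 -0.3397344   0.29162863]
[array([ 498.1, -123.8,   16. ]), array([ 440.2, -220.7,   16. ]), array([ 560.1, -295. ,   16. ])]
```

```bash
python3 -m handwheel '-0.4 -1.4 0 0 0 0 1;-0.75 -2.65 -2 0 0 0 1;-0.75 -2.65 -5 0 0 0 1;-0.75 -2.65 -8 0 0 0 1;-0.75 -2.65 -11 0 0 0 1;-0.75 -2.65 -13 0 0 0 1;-0.75 -2.65 -13 0 0 0 1;-0.75 -2.65 -13 0 0 0 1'
python3 - <<'E'
from h import *
o=status.observe();print(o['position'],o['q'])
shot('wrist','w2.png')
E
```

```text
time_s: 2.03
position: [0.406, -0.3667, 0.1623]
tool_rot: [[0.719, 0.695, 0.0], [0.695, -0.719, -0.001], [-0.0, 0.001, -1.0]]
ft_force: [-0.3, 0.2, 0.7]
grip_width: 0.0853
gripper_force: 0.0
[ 0.40603546 -0.36667611  0.16228226] [-5.44845561e+01  2.49270553e+01  8.13853267e+01 -3.28237044e-03
  7.36391864e+01 -8.53286366e+00]
```

View pics/w2.png

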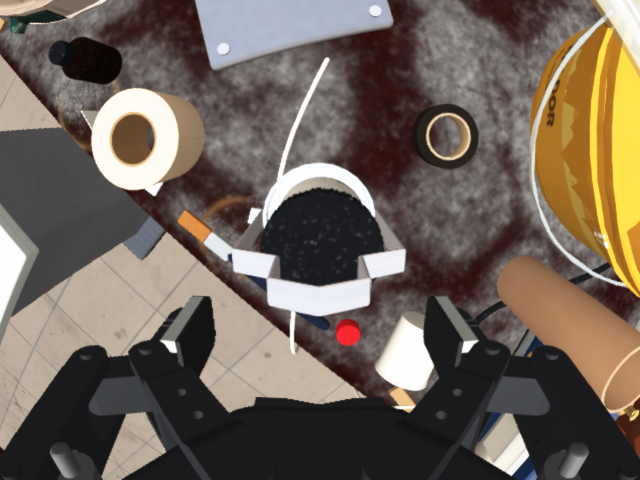

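```bash
python3 -m handwheel '0 0 -2 0 0 0 1;0 0 -3.9 0 0 0 1;0 0 -3.9 0 0 0 1;0 0 -3.9 0 0 0 0.3;0 0 -3.9 0 0 0 0.3;0 0 -3.9 0 0 0 0.3;0 0 -3.9 0 0 0 0.3;0 0 -3.9 0 0 0 0.3' 40;python3 -m handwheel '0 0 0 0 0 0 0.3;0 0 0 0 0 0 0.3;0 0 0.3 0 0 0 0.3;0 0 1 0 0 0 0.3;0 0 2 0 0 0 0.3;0 0 3 0 0 0 0.3;0 0 3 0 0 0 0.3;0 0 3 0 0 0 0.3'
```

```text
time_s: 2.75
position: [0.406, -0.3671, 0.124]
tool_rot: [[0.719, 0.695, 0.001], [0.695, -0.719, -0.002], [-0.0, 0.003, -1.0]]
ft_force: [-1.7, 1.4, 6.6]
grip_width: 0.0466
gripper_force: 41.4
time_s: 3.42
position: [0.4058, -0.3669, 0.153]
tool_rot: [[0.719, 0.695, 0.001], [0.695, -0.719, -0.001], [-0.0, 0.002, -1.0]]
ft_force: [-0.6, -0.9, -4.8]
grip_width: 0.0466
gripper_force: 42.1
```

```bash
python3 -m handwheel '0 0 1 0 0 0 0.3;0 0 2.5 0 0 0 0.3;0 0 4.5 0 0 0 0.3;0 0 6.5 0 0 2 0.3;-0.1 0.5 8.5 0 0 6 0.3;-0.2 1.2 9.8 0 0 12 0.3;-0.3 2.1 10.5 0 0 18 0.3;-0.4 3.2 10.7 0 0 24 0.3'; python3 -m handwheel '-0.1 1.3 0 0 0 6 0.3;-0.2 2.6 0 0 0 12 0.3;-0.3 3.9 0 0 0 18 0.3;-0.4 5.2 0 0 0 24 0.3;-0.5 6.5 0 0 0 30 0.3;-0.6 7.8 0 0 0 36 0.3;-0.7 9.1 0 0 0 42 0.3;-0.7 10.4 0 0 0 48 0.3';python3 -m handwheel '0 1.3 0 0 0 6 0.3;0 2.6 0 0 0 12 0.3;0 3.9 0 0 0 18 0.3;0 5.2 0 0 0 24 0.3;0 6.4 0 0 0 29 0.3;0 7.2 0 0 0 33 0.3;0 7.6 0 0 0 34 0.3;0 7.6 0 0 0 34 0.3'
python3 - <<'E'
from h import *
o=status.observe();print(o['position'],o['q'])
for n in['wrist','scene','side']:shot(n,n[0]+'3.png')
a=cv2.imread('pics/s3.png')
W=cv2.imread('pics/w3.png');cv2.imwrite('pics/w3v.png',W)
E
```

```text
time_s: 4.08
position: [0.4017, -0.3347, 0.2601]
tool_rot: [[0.37, 0.929, 0.001], [0.929, -0.37, -0.001], [-0.001, 0.001, -1.0]]
ft_force: [-0.5, 0.8, -4.4]
grip_width: 0.0462
gripper_force: 42.5
time_s: 4.75
position: [0.3943, -0.2298, 0.2588]
tool_rot: [[-0.443, 0.897, -0.001], [0.897, 0.443, 0.001], [0.001, -0.0, -1.0]]
ft_force: [0.6, -0.7, -4.5]
grip_width: 0.0462
gripper_force: 42.5
time_s: 5.42
position: [0.3945, -0.154, 0.259]
tool_rot: [[-0.866, 0.5, -0.0], [0.5, 0.866, 0.0], [0.0, 0.0, -1.0]]
ft_force: [-0.2, 0.9, -4.3]
grip_width: 0.0464
gripper_force: 42.5
[ 0.39447643 -0.15395829  0.25903368] [-3.74330368e+01  7.67155379e+00  8.94779145e+01  5.23142637e-03
  8.28799728e+01 -9.74328893e+01]
```

View pics/w3.png

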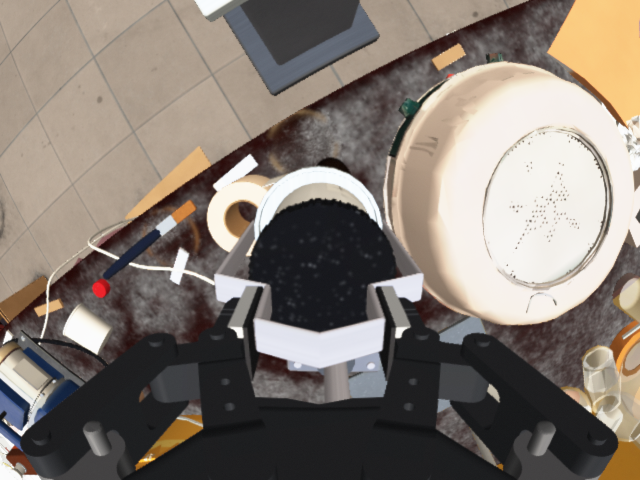

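```bash
python3 - <<'E'
from h import *
A=load('s3.png')  # may be overwritten
E
python3 - <<'E'
from h import *
for n in['scene','side']:shot(n,n+'3.png')
out=[]
for n in['scene','side']:
    im=load(n+'3.png'); 
    pts=[proj(im,p) for p in[(.484,-.183,.2685),(.3945,-.154,.2955),(.558,-.224,.265)]]
    c=np.mean(pts,0).astype(int); x0,y0=c[0]-66,c[1]-70; print(n,np.round(pts),x0,y0)
    cr=im['color'][y0:y0+150,x0:x0+133,::-1]; out.append(cv2.resize(cr,(400,451),interpolation=2))
cv2.imwrite('pics/c3.png',np.hstack(out))
E
```

```text
scene [[264. 190.]
 [216. 186.]
 [306. 185.]] 195 116
side [[289. 198.]
 [238. 184.]
 [333. 202.]] 220 124
```

View pics/c3.png

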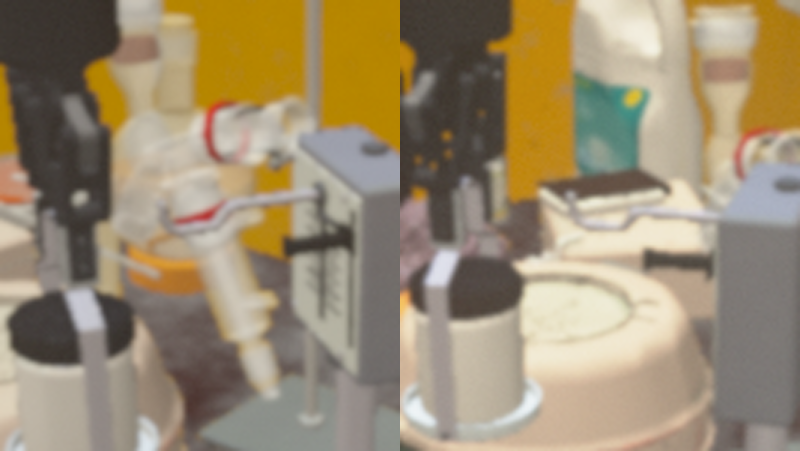

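Run:
```python
from h import *
A=load('scene3.png');B=load('side3.png')
s=lambda x,y:(195+x/3.007,116+y/3.007); d=lambda x,y:(220+(x-400)/3.007,124+y/3.007)
P=lambda n,p:print(n,np.round(np.array(p)*1000,1).tolist())
def t(n,a,b):
    p=tri(ray(A,*s(*a)),ray(B,*d(*b)));P(n,p);return p
tip=t('tip',(162,204),(570,194));seat=t('seat',(194,223),(602,219));rb=t('rear',(234,203),(640,211));nut=t('nut',(376,148),(788,184))
t('shank end',(318,190),(718,215)); t('tabend',(287,243),(647,260))
e=nut-tip;print(np.degrees(np.arctan2(e[1],e[0])))
T=np.array([.3945,-.154,.135]);x=np.array([.866,-.5,0]);y=np.array([.5,.866,0])
for q in [(-7,-49.5,110),(7,-49.5,110),(-7,-23.5,122),(7,-23.5,122)]:
    p=T+x*q[0]/1e3+y*q[1]/1e3+np.array([0,0,q[2]/1e3])
    a=np.array(proj(A,p));b=np.array(proj(B,p));print(np.round((a-[195,116])*3.007),np.round((b-[220,124])*3.007+[400,0]))
```

```text
tip [465.2, -163.4, 281.4]
seat [483.6, -172.1, 265.6]
rear [504.9, -186.6, 274.5]
nut [583.7, -238.6, 300.2]
shank end [544.8, -221.7, 279.3]
tabend [494.9, -235.1, 261.7]
-32.39019770786087
[ 82. 330.] [421. 283.]
[107. 326.] [443. 284.]
[ 68. 292.] [435. 249.]
[ 92. 288.] [457. 251.]
```

Run:
```python
from h import *
print(tri(ray(A,193,228),ray(B,267,227)))
W=load('w3.png')
for z in(.1,.13):print(z,[np.round(onz(W,*c,z,True)[:2],3).tolist() for c in[(485,200),(612,200),(390,180),(450,305)]])
```

```text
[0.48490383 0.02832018 0.12454923]
0.1 [[0.451, -0.018], [0.526, 0.124], [0.394, -0.086], [0.527, -0.088]]
0.13 [[0.439, -0.028], [0.506, 0.1], [0.388, -0.09], [0.508, -0.091]]
```

```bash
python3 -m handwheel '0.4 0.5 0.5 0 0 -1 0.3;0.9 1.4 0.5 0 0 -1 0.3;1.4 2.3 0.5 0 0 -1 0.3;1.4 2.3 0.5 0 0 -1 0.3;1.4 2.3 0.5 0 0 -1 0.3'
```

```text
time_s: 6.08
position: [0.4088, -0.131, 0.2639]
tool_rot: [[-0.858, 0.514, -0.0], [0.514, 0.858, 0.0], [0.0, -0.0, -1.0]]
ft_force: [0.1, -0.1, -4.1]
grip_width: 0.0462
gripper_force: 42.8
```

```bash
python3 -m handwheel '0.6 -0.4 0 0 0 0 0.3;1.6 -1 0 0 0 0 0.3;2.7 -1.65 0 0 0 0 0.3;3.8 -2.35 0 0 0 0 0.3;4.9 -3 0 0 0 0 0.3;6 -3.7 0 0 0 0 0.3;7 -4.3 0 0 0 0 0.3;7.5 -4.6 0 0 0 0 0.3';python3 -m handwheel '0 0 0 0 0 0 0.3;0 0 0 0 0 0 0.3'
python3 - <<'E'
from h import *
out=[]
for n in['scene','side']:
    im=shot(n,n+'4.png'); c=np.array(proj(im,(.49,-.18,.27))).astype(int); x0,y0=c[0]-66,c[1]-75; print(n,x0,y0)
    out.append(cv2.resize(im['color'][y0:y0+150,x0:x0+133,::-1],(400,451),interpolation=2))
cv2.imwrite('pics/c4.png',np.hstack(out))
E
```

```text
time_s: 6.75
position: [0.4848, -0.1788, 0.2637]
tool_rot: [[-0.857, 0.516, -0.0], [0.516, 0.857, -0.0], [0.0, -0.0, -1.0]]
ft_force: [-0.2, 0.7, -4.4]
grip_width: 0.0462
gripper_force: 42.8
time_s: 6.92
position: [0.4835, -0.1777, 0.2639]
tool_rot: [[-0.857, 0.515, -0.001], [0.515, 0.857, 0.0], [0.001, -0.0, -1.0]]
ft_force: [-0.6, 0.2, -4.2]
grip_width: 0.0461
gripper_force: 42.8
scene 198 112
side 225 120
```

View pics/c4.png

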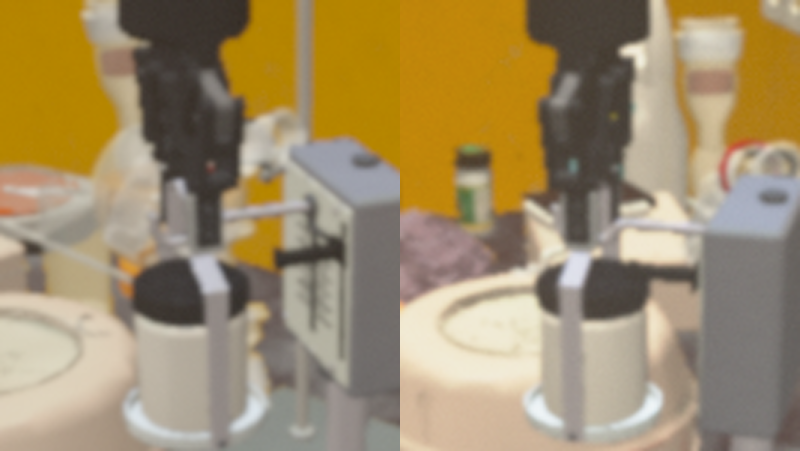

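```bash
python3 -m handwheel '0 0 -0.3 0 0 0 0.3;0 0 -0.8 0 0 0 0.3;0 0 -1.3 0 0 0 0.3;0 0 -1.8 0 0 0 0.3;0 0 -2.2 0 0 0 0.3;0 0 -2.5 0 0 0 0.3;0 0 -2.6 0 0 0 0.3;0 0 -2.7 0 0 0 0.3' | grep -E 'pos|ft'
python3 -m handwheel '0 0 -0.12 0 0 0 0.3;0 0 -0.24 0 0 0 0.3;0 0 -0.36 0 0 0 0.3;0 0 -0.48 0 0 0 0.3;0 0 -0.6 0 0 0 0.3;0 0 -0.72 0 0 0 0.3;0 0 -0.84 0 0 0 0.3;0 0 -1 0 0 0 0.3'| grep -E 'pos|ft'
python3 -m handwheel '0 0 -0.12 0 0 0 0.3;0 0 -0.24 0 0 0 0.3;0 0 -0.36 0 0 0 0.3;0 0 -0.48 0 0 0 0.3;0 0 -0.6 0 0 0 0.3;0 0 -0.72 0 0 0 0.3;0 0 -0.84 0 0 0 0.3;0 0 -1 0 0 0 0.3'| grep -E 'pos|ft'
```

```text
position: [0.4837, -0.1776, 0.237]
ft_force: [0.1, 0.4, -3.8]
position: [0.4837, -0.1776, 0.2272]
ft_force: [-1.1, 0.9, -3.4]
position: [0.4837, -0.1776, 0.2172]
ft_force: [-0.0, -0.1, -1.9]
```

```bash
python3 -m handwheel '0 0 -0.12 0 0 0 0.3;0 0 -0.24 0 0 0 0.3;0 0 -0.36 0 0 0 0.3;0 0 -0.48 0 0 0 0.3;0 0 -0.6 0 0 0 0.3;0 0 -0.72 0 0 0 0.3;0 0 -0.84 0 0 0 0.3;0 0 -0.96 0 0 0 0.3'| grep -E 'pos|ft'
python3 -m handwheel '0 0 -0.12 0 0 0 0.3;0 0 -0.24 0 0 0 0.3;0 0 -0.36 0 0 0 0.3;0 0 -0.44 0 0 0 0.3;0 0 -0.44 0 0 0 0.3;0 0 -0.44 0 0 0 0.3'| grep -E 'pos|ft'
python3 - <<'E'
from h import *
import subprocess
f=[]
for i in range(6): get_image('side'); f.append(status.observe()['ft_force'])
print(np.mean(f,0),np.std(f,0))
E
```

```text
position: [0.4837, -0.1776, 0.2076]
ft_force: [-0.3, 0.4, -0.7]
position: [0.4837, -0.1776, 0.2032]
ft_force: [-0.6, -0.9, -0.2]
[ 0.22523883  0.18709485 -0.74615998] [0.43009205 0.61103457 0.7470008 ]
```

```bash
python3 -m handwheel '0 0 -0.1 0 0 0 0.3;0 0 -0.2 0 0 0 0.3;0 0 -0.3 0 0 0 0.3;0 0 -0.4 0 0 0 0.3;0 0 -0.5 0 0 0 0.3;0 0 -0.6 0 0 0 0.3;0 0 -0.6 0 0 0 0.3'| grep -E 'pos|ft'
python3 - <<'E'
from h import *
f=[]
for i in range(16): get_image('side'); f.append(status.observe()['ft_force'][2])
print(np.round(np.mean(f),2),np.std(f)/4)
E
```

```text
position: [0.4837, -0.1776, 0.197]
ft_force: [1.2, 0.7, 0.7]
0.41 0.1330257070525838
```

```bash
python3 -m handwheel '0 0 0 0 0 0 0.5;0 0 0 0 0 0 0.54;0 0 0 0 0 0 0.58;0 0 0 0 0 0 0.62;0 0 0 0 0 0 0.7;0 0 0 0 0 0 0.8;0 0 0 0 0 0 0.9;0 0 0 0 0 0 1' 20; python3 -m handwheel '0 0 0 0 0 0 1;0 0 0 0 0 0 1;0 0 0 0 0 0 1;0 0 0 0 0 0 1;0 0 0 0 0 0 1;0 0 0 0 0 0 1'
python3 - <<'E'
from h import *
W=shot('wrist','w5.png')
out=[]
for n in['scene','side']:
    im=shot(n,n+'5.png'); c=np.array(proj(im,(.49,-.18,.24))).astype(int); x0,y0=c[0]-66,c[1]-75; print(n,x0,y0)
    out.append(cv2.resize(im['color'][y0:y0+150,x0:x0+133,::-1],(400,451),interpolation=2))
cv2.imwrite('pics/c5.png',np.hstack(out))
E
```

```text
time_s: 12.53
position: [0.4837, -0.1776, 0.1972]
tool_rot: [[-0.857, 0.515, -0.0], [0.515, 0.857, 0.0], [0.0, 0.0, -1.0]]
ft_force: [-1.1, -0.1, 0.6]
grip_width: 0.0852
gripper_force: 0.0
time_s: 13.03
position: [0.4837, -0.1776, 0.1972]
tool_rot: [[-0.857, 0.515, -0.0], [0.515, 0.857, 0.0], [0.0, 0.0, -1.0]]
ft_force: [-0.1, -0.2, -0.7]
grip_width: 0.0854
gripper_force: 0.0
scene 199 127
side 225 135
```

```bash
python3 -m handwheel '0 0 0.5 0 0 0 1;0 0 1.5 0 0 0 1;0 0 3 0 0 0 1;0 0 5 0 0 0 1;0 0 7 0 0 0 1;0 0 9 0 0 0 1;0 0 11.5 0 0 0 1;0 0 14 0 0 0 1' | grep -E 'time|pos|ft'; python3 -m handwheel '0 -0.6 0 -3.6 -6 0 0.5;0.2 -1.2 0 -7.2 -12 0 0;0.4 -1.8 -0.3 -10.8 -18 0 0;0.6 -2.6 -0.6 -14.4 -24 0 0;0.8 -3.2 -1 -18 -30 0 0;0.8 -3.7 -1.6 -20.6 -34.3 0 0;0.8 -3.7 -1.6 -20.6 -34.3 0 0;0.8 -3.7 -1.6 -20.6 -34.3 0 0'
python3 - <<'E'
from h import *
W=shot('wrist','w6.png');print(W['xyz'],status.observe()['position'])
for n in['scene','side']:shot(n,n+'6.png')
x=np.array([.857,-.515,0]);y=np.array([.515,.857,0]);F=593*x+97*y
for n,q in dict(ptr0=(-3,-28,265),ptr35=(-3,-28,230),mk=(-3,-29,262),tab=(-44,-46,262),top=(0,-58,300),bot=(0,-58,164),topR=(0,58,300),seat=(-85,0,233)).items():
    print(n,np.round(proj(W,(F+q[0]*x+q[1]*y+[0,0,q[2]])/1e3,True)))
E
```

```text
time_s: 13.85
position: [0.4834, -0.1774, 0.3386]
ft_force: [-0.5, -0.3, 0.6]
time_s: 14.52
position: [0.4912, -0.2144, 0.3214]
tool_rot: [[-0.658, 0.515, 0.549], [0.396, 0.857, -0.33], [-0.641, 0.0, -0.768]]
ft_force: [-0.2, -0.5, 0.6]
grip_width: -0.0002
gripper_force: 0.0
[ 0.36551168 -0.13922934  0.38623303] [ 0.49196176 -0.21485341  0.3222429 ]
ptr0 [319. 260.]
ptr35 [319. 216.]
mk [317. 256.]
tab [286. 217.]
top [269. 312.]
bot [282. 154.]
topR [455. 309.]
seat [372. 127.]
```

View pics/w6.png

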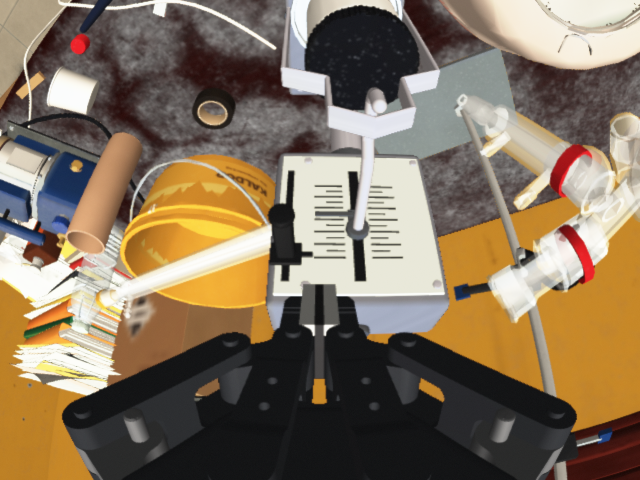

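Run:
```python
from h import *
g=cv2.cvtColor(load('w6.png')['color'],cv2.COLOR_RGB2GRAY)
print('cols 305-345 step 2, rows 180-262')
for r in range(182,264): print(r,*['%3d'%v for v in g[r,303:346:2]])
```

```text
cols 305-345 step 2, rows 180-262
182 230 230 231 230 230 231 230 231 231 231 231 231 230 231 231 231 231 231 230 231 231 230
183 230 230 231 231 230 231 230 230 230 230 230 230 230 230 230 230 230 230 230 229 231 231
184 231 231 230 231 230 229 218 217 218 217 217 218 218 218 218 218 219 220 221 222 230 231
185 231 231 230 230 231 225 144 133 133 134 133 133 134 133 133 135 134 135 137 150 230 230
186 230 231 231 231 231 226 117  97  96  97  96  95  94  93  91  90  89  77  74 101 229 230
187 231 230 231 230 231 229 223 221 221 221 221 221 220 220 219 219 217 184 179 185 230 231
188 230 231 231 230 231 231 230 230 231 230 230 230 230 230 230 230 230 225 224 224 231 231
189 231 231 231 230 231 230 230 230 231 231 231 230 227 226 227 227 226 226 226 226 230 230
190 230 231 231 231 231 231 231 230 231 230 231 223 171 172 172 173 173 174 175 182 229 231
191 231 231 230 230 231 231 231 231 231 231 231 218 123 124 123 123 122 122 123 134 225 231
192 230 231 231 231 231 231 231 231 231 230 231 225 193 192 192 191 190 190 190 191 226 231
193 231 231 231 231 231 231 231 230 231 230 231 230 22
[... 5777 characters left out ...]
 163 162 162 161 162 162 161 160 162 161 161 160 159 191
257 164 164 164 164 166 207  87  87  86  86  86  85  87  87  86  87  85  86  86  85  76 143
258 226 227 226 226 226 221 157 156 156 156 157 156 157 156 157 156 154 155 156 155 141 167
259 230 231 231 231 230 230 226 226 226 226 226 226 226 226 226 226 226 226 226 226 225 226
260 230 230 231 231 230 230 231 231 231 230 231 230 231 231 230 231 231 231 231 231 231 231
261 230 231 231 230 231 231 230 230 231 230 230 231 231 231 231 231 230 230 231 231 231 230
262 231 230 230 231 230 231 230 230 231 230 231 230 231 231 231 231 231 231 230 230 230 230
263 231 231 230 230 231 231 231 231 231 231 231 231 231 231 231 230 231 230 230 231 231 231
```

```bash
cat >> h.py <<'E'
X=np.array([.857,-.515,0]);Y=np.array([.515,.857,0])
TK=[(0,257.0),(5,250.4),(10,243.65),(15,237.35),(20,231.05),(25,224.95),(30,218.9),(40,207.0),(45,201.6),(50,196.4),(55,191.1),(60,185.6)]
E
python3 - <<'E'
from h import *
from scipy.optimize import least_squares as ls, brentq
W=load('w6.png')
pt=lambda p,a,b,z:(p[0]*X+p[1]*Y+a*X+b*Y+[0,0,z+p[2]])/1e3
f=lambda p:np.r_[[proj(W,pt(p,0,-25,265-t),True)[1]-r for t,r in TK],[proj(W,pt(p,0,0,245),True)[0]-357]]
r=ls(f,[593,97,0]);p=r.x;print(p,np.round(r.fun,2))
h=lambda row,a,b:265-brentq(lambda z:proj(W,pt(p,a,b,z),True)[1]-row,200,290)
print('ptr',h(213.3,-3,-28),'mk',h(253.8,-3,-29))
print('tab end',proj(W,pt(p,-44,-46,264),True),'ptr tip',proj(W,pt(p,-3,-28,232),True))
W2=shot('wrist','w7.png');g=cv2.cvtColor(W2['color'],cv2.COLOR_RGB2GRAY);print(g[208:220,325])
print(np.round((p[0]*X+p[1]*Y-30*X-48*Y),1),status.observe()['position'],status.observe()['time_s'])
E
```

```text
[585.2760385   94.14235871   0.7775121 ] [ 0.07 -0.07  0.09 -0.05 -0.05 -0.09 -0.05  0.27  0.09 -0.16 -0.18  0.14
  0.  ]
ptr 32.407930875888695 mk 0.5682505175207666
tab end (np.float64(279.8906626868146), np.float64(212.82982606360542)) ptr tip (np.float64(314.6750833475604), np.float64(212.60400869656772))
[154  87  79  88 113 173 216 143 105 194 228 231]
[ 499.6 -246.4    0. ] [ 0.49248974 -0.21498146  0.32222891] 14.7167
```

```bash
for i in 1 2 3; do python3 -m handwheel '0 0 0 0 0 0 0;0 0 0 0 0 0 0;0 0 0 0 0 0 0;0 0 0 0 0 0 0;0 0 0 0 0 0 0;0 0 0 0 0 0 0;0 0 0 0 0 0 0;0 0 0 0 0 0 0' >/dev/null; done
cat >> h.py <<'E'
def prow(W,c=slice(342,346)):
    g=cv2.cvtColor(W['color'],cv2.COLOR_RGB2GRAY).astype(float)[195:222,c].mean(1); w=np.clip(170-g,0,None); k=np.argmin(g); w[:max(0,k-4)]=0; w[k+5:]=0
    return 195+(w*np.arange(27)).sum()/w.sum()
E
python3 - <<'E'
from h import *
print(prow(load('w6.png')),prow(load('w7.png')))
for i in range(12):
    W=get_image('wrist');o=status.observe();print(round(o['time_s'],2),round(prow(W),2),end='; ')
np.save('pics/w8.png.npy',W,allow_pickle=True)
E
```

```text
213.4527162977867 210.50104094378904
16.77 212.79; 16.82 212.79; 16.87 212.79; 16.92 212.78; 16.97 212.79; 17.02 212.8; 17.07 212.79; 17.12 212.79; 17.17 212.79; 17.22 212.8; 17.27 212.79; 17.32 212.79;
```

```bash
python3 -m handwheel '0.2 -0.8 0 0 0 0 0;0.4 -1.7 -0.2 0 0 0 0;0.6 -2.6 -0.8 0 0 0 0;0.7 -3.15 -1.6 0 0 0 0;0.7 -3.15 -2.6 0 0 0 0;0.7 -3.15 -3.6 0 0 0 0;0.7 -3.15 -3.9 0 0 0 0;0.7 -3.15 -3.9 0 0 0 0' |grep -E 'pos|ft'
python3 -m handwheel '0 0 -0.2 0 0 0 0;0 0 -0.4 0 0 0 0;0 0 -0.6 0 0 0 0;0 0 -0.8 0 0 0 0;0 0 -1 0 0 0 0;0 0 -1.2 0 0 0 0;0 0 -1.4 0 0 0 0;0 0 -1.6 0 0 0 0' |grep -E 'pos|ft'
python3 - <<'E'
from h import *
W=shot('wrist','w9.png');print(status.observe()['position'])
p=np.array([585.28,94.14,.78])
pt=lambda a,b,z:(p[0]*X+p[1]*Y+a*X+b*Y+[0,0,z+p[2]])/1e3
for n,q in dict(ptr=(-3,-28,232.1),mk5=(-3,-29,260),mk12=(-3,-29,253),tab=(-44,-46,253)).items(): print(n,np.round(proj(W,pt(*q),True),1))
u,v=np.array(proj(W,pt(-3,-29,253),True)).astype(int)
g=cv2.cvtColor(W['color'],cv2.COLOR_RGB2GRAY)
for r in range(v-20,v+22,2): print(r,*['%3d'%x for x in g[r,u-40:u+30:3]])
print(u-40)
E
```

```text
position: [0.4984, -0.2464, 0.2809]
ft_force: [0.4, 0.4, -0.4]
position: [0.4987, -0.2461, 0.2662]
ft_force: [0.4, -0.1, 0.9]
[ 0.49863057 -0.24609556  0.26573756]
ptr [356.9 267.4]
mk5 [357.5 315.5]
mk12 [356.9 302.9]
tab [324.9 263.2]
282  27  24  23  24  23  23  24  27  28 219 233 233 233 233 233 233 233 233 223 150 147 143 135 131
284  29  27  26  25  25  28  27  31  87 231 233 233 233 233 233 233 233 234 231 207 208 204 194 196
286  23  21  31  68  69  73  85  32 217 233 233 233 233 233 233 233 233 233 233 233 233 233 233 233
288  22  16  29  93  92  93  93  33 224 233 233 233 233 233 233 233 233 233 233 233 233 232 232 232
290  22  18  29  93  94  94  91  34 226 233 233 233 233 231 150 142 136 131 125 117 108 101  99  96
292  24  17  29  93  94  92  92  39 229 233 233 233 233 232 126 124 126 128 131 135 138 141 144 147
294  22  16  27  93  94  94  93  44 231 231 231 233 233 233 231 231 231 232 232 232 232 232 232 233
296  20  17  23  93  94  94  93  41  67  65  66 183 233 233 233 233 232 233 233 233 233 233 233 233
298  20  18  23  94  93  93  94  50  21  21  20  42 218 233 233
[... 540 characters left out ...]
  18  17  22  92  93  94  94  82  23  23  22  23  24  23 182 202 206 211 214 219 223 226 226 227
312  18  17  22  93  94  94  95  90  43  44  43  42  42  39 222 233 233 232 233 233 233 233 232 233
314  19  17  21  92  93  93  93  92  22  22  24  22  22  24 230 233 233 233 233 233 233 233 233 233
316  20  19  18  91  93  94  94  92  22  20  22  20  22  24 231 233 233 233 233 212 179 172 165 157
318  17  17  19  90  93  94  94  93  24  22  21  21  21  22 226 233 233 233 233 215 193 199 207 212
320  17  17  19  91  93  94  94  93  24  20  22  22  20  20 224 233 233 233 232 233 233 233 233 233
322  18  19  20  90  93  94  93  93  28  23  22  21  22  20 152 233 234 233 233 233 233 233 233 233
316
```

```bash
python3 -m handwheel '0 0 -0.2 0 0 0 0;0 0 -0.4 0 0 0 0;0 0 -0.6 0 0 0 0;0 0 -0.8 0 0 0 0;0 0 -1 0 0 0 0;0 0 -1.2 0 0 0 0;0 0 -1.4 0 0 0 0;0 0 -1.6 0 0 0 0' |grep -E 'pos|ft'
python3 -m handwheel '0 0 -0.15 0 0 0 0;0 0 -0.15 0 0 0 0;0 0 0 0 0 0 0;0 0 1 0 0 0 0;0 0 3 0 0 0 0;0 0.2 5 0 0 0 0;-0.3 1 7 0 0 0 0;-0.7 3.15 7.3 0 0 0 0' |grep -E 'pos|ft'
python3 -m handwheel '0 0 0 0 0 0 0;0 0 0 0 0 0 0;0 0 0 0 0 0 0;0 0 0 0 0 0 0' |grep -E 'pos|ft'
cat >> h.py <<'E'
def levels(f):
    from scipy.optimize import brentq
    W=shot('wrist',f); o=status.observe(); print(o['time_s'],o['position'])
    p=np.array([585.28,94.14,.78]); pt=lambda a,b,z:(p[0]*X+p[1]*Y+a*X+b*Y+[0,0,z+p[2]])/1e3
    h=lambda row,a,b:265-brentq(lambda z:proj(W,pt(a,b,z),True)[1]-row,200,290)
    g=cv2.cvtColor(W['color'],cv2.COLOR_RGB2GRAY)
    print('pred ptr',proj(W,pt(-3,-28,232.1),True)); 
    for r in range(200,226): print(r,*['%3d'%v for v in g[r,299:331:2]],'|',g[r,343])
    m=g[195:262,305:309].mean(1); i=np.where(m<100)[0]+195; w=170-m[i-195]; mr=(w*i).sum()/w.sum(); print('mk rows',i)
    print('ptr',prow(W),h(prow(W),-3,-28),'mk',mr,h(mr,-3,-29))
E
python3 -c "
from h import *
levels('w10.png')"
```

```text
position: [0.4987, -0.2461, 0.25]
ft_force: [0.0, 0.9, 1.0]
position: [0.4923, -0.2164, 0.3269]
ft_force: [0.3, 0.7, 0.3]
position: [0.4916, -0.2151, 0.3225]
ft_force: [-0.4, 1.2, 1.3]
20.4167 [ 0.4916489  -0.21513776  0.32251118]
pred ptr (np.float64(315.19805013603184), np.float64(210.50326449171413))
200 231 231 231 231 231 231 230 230 231 231 231 231 231 221 120 114 | 179
201 231 231 230 230 231 231 231 231 231 231 231 231 231 229 219 219 | 223
202 231 230 231 231 231 231 231 231 231 230 231 231 231 230 230 230 | 230
203 231 231 231 231 230 231 231 231 226 227 226 226 226 226 227 226 | 228
204 231 231 231 231 230 231 230 230 171 158 158 157 158 158 159 159 | 198
205 230 231 231 230 231 230 231 231 120  88  88  86  87  86  87  86 | 156
206 231 231 231 231 231 230 230 231 187 179 178 178 177 177 177 177 | 190
207 228 228 229 231 230 231 231 231 228 226 226 225 225 226 226 226 | 226
208 197 197 207 230 231 231 231 231 228 203 200 201 200 208 209 209 | 210
209  84  85 144 231 231 231 231 231 211 124 114 114 113 138 141 142 | 141
210  27  29 128 230 231 230 231 231 161  79  77  78  77
[... 538 characters left out ...]
 21  21  21  31  31  32  31  92 196 197 198 198 197 198 198 197 | 186
219  22  20  20  22  23  24  23  87 225 228 229 228 229 228 229 228 | 227
220  21  21  26  40  43  42  42  93 227 231 231 231 231 231 229 229 | 230
221  20  22  53  88  89  90  90 125 228 231 231 231 231 229 212 211 | 221
222  22  24 108 163 164 165 165 184 231 231 231 231 231 226 146 134 | 174
223  24  26 174 226 226 227 226 227 231 230 230 231 231 226 146 132 | 124
224  22  27 181 230 231 230 231 231 230 231 231 231 231 230 225 225 | 224
225  23  27 181 231 230 231 231 231 231 230 231 231 231 231 230 231 | 231
mk rows [217 218 219 220 221]
ptr 211.17130620985012 32.329912340742254 mk 218.97404844290656 25.787144895754693
```

```bash
python3 -m handwheel '0.2 -0.9 0 0 0 0 0;0.4 -2 -0.5 0 0 0 0;0.7 -3.15 -1.5 0 0 0 0;0.7 -3.15 -3.5 0 0 0 0;0.7 -3.15 -5.5 0 0 0 0;0.7 -3.15 -6.7 0 0 0 0;0.7 -3.15 -7.2 0 0 0 0;0.7 -3.15 -7.4 0 0 0 0' |grep -E 'pos|ft'
python3 -m handwheel '0 0 -0.15 0 0 0 0;0 0 -0.3 0 0 0 0;0 0 -0.45 0 0 0 0;0 0 -0.6 0 0 0 0;0 0 -0.65 0 0 0 0;0 0 -0.65 0 0 0 0' |grep -E 'pos|ft'
python3 -m handwheel '0 0 0 0 0 0 0;0 0 1 0 0 0 0;0 0 3 0 0 0 0;0 0 5 0 0 0 0;-0.1 0.4 7 0 0 0 0;-0.3 1.4 8.05 0 0 0 0;-0.7 3.15 8.05 0 0 0 0;-0.7 3.15 8.05 0 0 0 0' |grep -E 'pos|ft'
python3 -m handwheel '0 0 0 0 0 0 0;0 0 0 0 0 0 0;0 0 0 0 0 0 0;0 0 0 0 0 0 0' |grep -E 'pos|ft'
python3 -c "
from h import *
levels('w11.png')"
```

```text
position: [0.4986, -0.2468, 0.2482]
ft_force: [-0.5, 0.9, 1.7]
position: [0.4988, -0.2462, 0.243]
ft_force: [0.3, 0.1, 1.2]
position: [0.491, -0.2125, 0.3236]
ft_force: [-0.6, 0.2, -0.2]
position: [0.4917, -0.2152, 0.3227]
ft_force: [-0.2, -0.1, -0.3]
22.6333 [ 0.4916948  -0.21508601  0.32277207]
pred ptr (np.float64(315.24887785441723), np.float64(210.12728279940868))
200 231 231 231 231 231 231 231 231 231 230 231 230 230 225 187 186 | 181
201 225 226 226 231 231 230 231 231 231 231 230 231 231 229 226 226 | 224
202 138 137 166 230 231 231 231 231 231 231 231 230 230 231 230 231 | 231
203  53  51 101 229 230 231 231 231 226 226 226 226 226 226 225 226 | 227
204  25  24  78 230 231 230 231 231 167 152 152 152 153 152 151 150 | 178
205  21  23  77 230 231 231 231 231 146 125 125 124 125 124  99  94 | 153
206  21  22  87 230 231 231 231 231 203 197 197 197 197 196 185 183 | 202
207  21  23  96 230 231 230 231 231 228 226 226 226 226 226 226 225 | 227
208  22  23  96 229 230 230 229 231 220 197 197 196 196 197 197 197 | 205
209  22  23  83 209 210 211 210 222 193  99  98  99 100  99  9
[... 599 characters left out ...]
0
218  22  25 134 230 231 230 231 231 215 213 213 213 212 213 212 213 | 213
219  31  32 138 230 231 231 231 231 230 230 229 229 230 230 230 229 | 230
220  43  41 157 231 230 231 231 230 230 231 231 231 231 230 229 229 | 229
221  54  59 195 231 231 231 231 231 231 231 230 230 230 228 207 204 | 207
222 126 130 225 230 231 231 231 231 231 231 231 231 230 226 135 117 | 121
223 225 225 230 231 231 231 231 231 231 231 231 231 231 230 175 161 | 162
224 230 230 231 230 231 231 231 231 231 231 231 230 231 231 227 226 | 226
225 230 231 231 231 230 231 231 231 231 231 231 231 231 231 231 231 | 231
mk rows [211 212 213 214]
ptr 211.00279134682484 32.15267565325459 mk 212.4090476190476 30.958423657269094
```

```bash
python3 -m handwheel '0.2 -0.9 0 0 0 0 0;0.4 -2 -0.5 0 0 0 0;0.7 -3.15 -1.5 0 0 0 0;0.7 -3.15 -3.5 0 0 0 0;0.7 -3.15 -5.5 0 0 0 0;0.7 -3.15 -7 0 0 0 0;0.7 -3.15 -7.7 0 0 0 0;0.7 -3.15 -7.9 0 0 0 0' |grep -E 'pos|ft'
python3 -m handwheel '0 0 -0.1 0 0 0 0;0 0 -0.2 0 0 0 0;0 0 -0.28 0 0 0 0;0 0 -0.28 0 0 0 0;0 0 -0.28 0 0 0 0;0 0 -0.28 0 0 0 0' |grep -E 'pos|ft'
python3 -m handwheel '0 0 0 0 0 0 0;0 0 1 0 0 0 0;0 0 3 0 0 0 0;0 0 5 0 0 0 0;-0.1 0.4 7 0 0 0 0;-0.3 1.4 8.18 0 0 0 0;-0.7 3.15 8.18 0 0 0 0;-0.7 3.15 8.18 0 0 0 0' |grep -E 'pos|ft'
python3 -m handwheel '0 0 0 0 0 0 0;0 0 0 0 0 0 0;0 0 0 0 0 0 0;0 0 0 0 0 0 0' |grep -E 'pos|ft'
python3 -c "
from h import *
levels('w12.png')"
```

```text
position: [0.4985, -0.2466, 0.243]
ft_force: [-0.7, 0.2, 0.5]
position: [0.4989, -0.2463, 0.2421]
ft_force: [0.8, 0.5, 2.0]
position: [0.491, -0.2126, 0.3237]
ft_force: [0.4, -0.2, 0.1]
position: [0.4917, -0.2152, 0.3227]
ft_force: [-0.4, 0.3, 0.3]
24.85 [ 0.49168387 -0.21511597  0.32274946]
pred ptr (np.float64(315.2601151003749), np.float64(210.1589148722023))
200 224 225 227 231 231 231 230 231 231 231 231 230 231 225 187 187 | 181
201 109 107 158 230 230 230 230 231 231 231 230 231 230 230 226 226 | 224
202  30  32  95 230 231 231 231 231 230 231 231 230 231 231 230 231 | 230
203  22  23  75 230 230 231 231 231 226 226 225 226 226 226 226 226 | 227
204  21  22  75 229 231 230 231 231 167 152 152 151 149 151 151 151 | 179
205  23  21  77 230 231 231 231 230 146 124 124 122  97  93  94  93 | 154
206  22  23  87 230 231 231 230 231 203 196 197 196 186 185 184 182 | 202
207  21  21  95 227 229 228 228 229 227 226 226 226 225 225 225 226 | 227
208  21  22  77 195 196 196 195 205 219 196 196 195 196 197 197 196 | 206
209  21  21  33  84  84  84  84 129 191 100  98  98  97  97  98  98 |
[... 596 characters left out ...]
8  37  37 138 231 230 230 231 231 216 213 213 213 212 213 212 212 | 213
219  47  47 162 231 231 230 231 231 230 229 230 229 229 230 229 229 | 229
220  69  78 201 230 231 231 231 231 231 231 230 231 231 230 229 229 | 229
221 153 159 226 231 231 231 231 230 230 230 231 231 231 229 207 203 | 207
222 226 227 231 230 230 231 231 230 231 230 231 230 231 226 134 116 | 121
223 230 231 231 230 231 231 231 230 230 230 231 231 231 230 174 161 | 161
224 230 231 231 231 230 231 230 231 231 231 231 231 231 231 227 226 | 226
225 231 231 230 231 231 231 230 231 231 230 230 230 231 230 231 231 | 230
mk rows [209 210 211 212 213]
ptr 211.00347222222223 32.17910767803076 mk 211.04719645018153 32.14226535618556
```

```bash
python3 -c "
from h import *
print(env.close_job())"
```

```text
the job is handed in; nothing more can be done
None
```

The jar is hanging in its stirrup from the scale hook. Once the pointer had settled at about 32 mm, I slid the marker down until its tip was within about 0.1 mm of the pointer's tip by the wrist camera, and handed the job in at about 25 s.

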